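Free the squeeze-tab lid of the long tin box

ROBOT

A 6-joint arm with a two-finger parallel gripper is mounted at the origin on the work surface. World frame = base frame: x ahead of the robot, y to its left, z up, the work surface at z = 0. Lengths are in m, angles in degrees, forces in N, time in s.
With the tool pointing down it reaches from about 0.4 to 0.825 m from the base axis. Payload 7 kg.
Tool frame: the origin (TCP) lies at the very end of the fingers, on their centre line; the grasp point (between the pads) lies 19 mm behind it (r.hold_point_z is the distance from the TCP to the grasp point, in m); x points along the fingers, y is the direction in which the jaws open and shut, and the axes are right-handed (so a half turn about x gives the same grasp; the last joint's range is limited). The gripper opens to 88 mm and grips with 3 to 60 N. Pads are 19 mm wide; open, the fingers measure 130 mm over their backs; the gripper's body (78 mm by 193 mm) begins 47 mm behind the grasp point.
Start: joints at [81.308, 20.546, 0.682, 0, -70.136, -16.507], TCP at [0.287, 0.611, 0.227] pointing down, gripper open.
Joint ranges: [-176.03, 176.03], [-82.01, 121.73], [-58.28, 71.71], [-173.87, 95.51], [-174.79, -0.11], [-173.66, 173.66]. Speed limits (degrees/s): [136.94, 136.94, 172.46, 180, 180, 180].

INTERFACE

Orientations are given as [roll, pitch, yaw] about the fixed x, y, z axes, in that order (R = Rz(yaw) Ry(pitch) Rx(roll)).
In Python, from plant import r gives the robot as it stands. The module is installed in compiled form; this text tells all that it offers.
- The arm moves only by the shell command python3 -m creep 'ROWS' [FORCE]. ROWS is JSON, a list of rows, each a list of 7 numbers: the turn, a rotation vector about the tool's x, y, z in rad, then the shift along the tool's x, y, z in cm, then the opening in per cent of the stroke, from 0 (shut) to 100 (fully open). In form: [[rx, ry, rz, x, y, z, fingers], ...]. A call has 1 to 8 rows; each row shifts and turns the commanded pose from where the row before left it, along the tool's axes as they then stand; what a row does not reach is not made up. A row lasts 1/10 s, in which the tool goes at most 50 mm and 8.59 degrees, less where a joint would pass 70% of its speed; a pose out of reach is approached as far as the arm can. A call is refused whole if a number of a shift passes 5 or a number of a turn 0.15, either way. A call with a gripper value outside its range is refused whole. The fingers move at their own pace and stop on an object; FORCE is the grip in N (left out, the last holds). Time passes only in rows, so rows that do not move let the fingers close. It gives the time, the measured TCP pose, the force and the opening at its end, in the units of the state.
- r.get_state(): the state, without advancing time (a new reading comes with each control period).
- r.capture(name): name is "scene" or "top" or "wrist"; returns (picture, depth): 480x640x3 uint8, blue, green, red; 480x640 float32, m along the optical axis (not along the pixel's ray), 0 where there is no reading.
- r.camera_info(name): a dict with "fovy" (degrees; the focal length in pixels is half the picture's height over the tangent of half this angle, whatever the lens; pixels are square), "cx", "cy" (the principal point, pixels), "camera_from_world" (4x4, takes a point from world to camera coordinates). Camera axes: x right, y down, z forward; pixel columns grow to the right and rows downward; lengths in m; the calibration is good to about 2 mm. The wrist camera is an equidistant fisheye: a pixel r from the principal point sees the ray r / f radians off the axis. A picture is of the moment at which its call begins: read the wrist's pose just before it. camera_info takes no time and is no camera call; for the wrist camera it gives the pose at the moment of the call.
- r.close_job(): hands the job in, once; it reports no verdict.
Trained networks look in the newest picture that a camera, given by its name, has taken for a name from the list of things; names that differ only in an ending like _2 or _b are one class to them, and where a whole thing is asked for, a point or a joint stands for the part that bears it (a point fixed in the world has none). Each returns a list of dicts, best first, with "score" (0 to 1); they miss things now and then, are a little off and sometimes report something else, mostly with a low value. They report only what shows in the picture. A call takes as long as a camera call. They do not tell look-alikes from the thing itself.
- r.look_for(query, camera): "rect" ([left, top, right, bottom] in pixels, round what is visible of it).
- r.masks_of(query, camera): "pixels" (480x640 bool, what is visible of it) and "rect" ([left, top, right, bottom] in pixels, round what is visible of it).
The state is a dict: "time_s": time; "joints": joint angles; "qd": joint speeds; "joint_torque": joint torques, N m; "tcp_pos": TCP position; "eef_rot": TCP orientation; "contact_force": force on the tool from outside, world axes, zero at the start; "moment": the same for the moment, N m; "gripper_width": finger opening in m.
Only numpy, scipy, OpenCV 4.12 (cv2) and the standard library are available. Lean on these libraries where they do the work, as an engineer would, in place of code of your own. Each camera call takes 0.05 s, during which the arm holds its last target. There are 200 camera calls.

TASK

In the food-bank store, open the long narrow storage box: pinch the two tabs on its lid towards each other so that the snap hooks let go, and lift the lid off while the box stays standing on the table where it is. Lay the lid right way up on the middle of the wooden board, setting it down rather than dropping it, and let go. Leave the square box with the similar lid alone.

Things in the scene. Friction and masses are not known exactly. Their poses are not given: they have to be found in the camera images.
- long_box: Clear box, loose, 0.5 kg, long and narrow: 150 (x) x 70 (y) x 70 mm high, two small tins inside, shut by long_lid. Origin: centre of its underside; z up. Hooks below the lid's tabs catch inside its long walls; both let go once each tab is pressed in 4 of its 7 mm. If one is still caught, the box rises with the lid. A squeeze a few mm off centre just shifts the box a little.
- long_lid: White lid, 0.1 kg: plate 154 x 74 (y) x 4 mm. Origin: middle of the plate's underside, level with the box rim; axes as the box. A fixed block (44 x 26, 30 mm high) stands between two upright tabs at +y and -y: 36 mm wide (x), top 36 mm above the origin, outer faces 55 mm apart, 41 when squeezed to the stops (3 to 8 N each); then it can be carried by them. Skirts reach 16 mm below the origin.
- board: Plain wooden board fixed on the table, 220 (x) x 160 (y) x 12 mm thick. Origin: centre of its underside, on the table; its top is 12 mm higher.
- square_box: The bystander: a clear plastic box, 110 x 110 x 90 mm high, with one big can inside and a white lid with a similar block and tabs (up to 126 mm over the table). Not to be opened or moved. Origin: centre of its underside.
Things that resemble listed ones, but are neither listed nor needed, are in the scene too. What is shaped like the long_lid but pink is not meant.

How it is judged:
By the outcome, as a careful person would: the job done as asked, in the order asked, and still so for the second after the job is handed in, with the robot touching nothing.
It also fails if it takes over 32 s, if anything falls off the work surface, if the arm or the gripper's body presses on something with over 40 N, if the wrist force passes 120 N, or if a joint passes its speed limit or range.

## Working session

There is one attempt and no reset: what is moved stays moved. The work goes in short steps, Python scripts to look and compute and a shell command to move; the robot and the scene stay as the last step left them, time stands still between calls to the robot, and variables do not carry over. Pictures are saved under pics/ and viewed, about 8 in all and at most 12, crops included, and the job is handed in when it is done.

```bash
mkdir -p pics
cat > h.py <<'E'
import numpy as np, cv2
from plant import r
def world(name, depth, info=None):
    i=info or r.camera_info(name); f=240/np.tan(np.radians(i["fovy"]/2))
    v,u=np.mgrid[0:480,0:640]; x=(u-i["cx"])/f; y=(v-i["cy"])/f
    P=np.stack([x*depth,y*depth,depth,np.ones_like(depth)],-1)
    return (P@np.linalg.inv(i["camera_from_world"]).T)[...,:3]
E
python3 - <<'E'
from h import *
print(r.get_state())
for c in("scene","top"):
    p,d=r.capture(c); cv2.imwrite(f"pics/{c}0.png",p); np.savez(f"{c}0.npz",p=p,d=d)
    i=r.camera_info(c); print(c,i)
    W=world(c,d)
    for q in("long_lid","long_box","board","square_box"):
        for m in r.masks_of(q,c):
            k=m["pixels"]&(d>0); w=W[k]
            print(q,round(m["score"],2),np.round(m["rect"]),np.round(np.median(w,0),3),np.round(np.percentile(w,[2,98],axis=0),3).tolist())
E
```

```text
{'time_s': 0.0, 'joints': array([ 8.13099329e+01,  2.05918590e+01,  6.33769877e-01, -1.92276543e-02,
       -7.01363728e+01, -1.65062447e+01]), 'qd': array([ 0.0615638 ,  0.06620245,  0.05918375, -0.02427866,  0.00966335,
        0.11760172]), 'joint_torque': array([ 1.22465586e-03, -5.82714951e+01,  2.93045801e+01,  6.99667364e+00,
        6.97305237e-03, -1.60160885e-04]), 'tcp_pos': array([0.28718975, 0.61031508, 0.22562069]), 'eef_rot': array([  95.67515276,   89.90382373, -109.52770714]), 'contact_force': array([-0.29351125,  0.26855634,  0.40499525]), 'moment': array([-0.01349164, -0.00931124,  0.01521836]), 'gripper_width': 0.08758269911249804}
scene {'fovy': 53.8686052794587, 'cx': 316.91165493442753, 'cy': 243.14773278359226, 'camera_from_world': array([[-0.88078856,  0.4732879 ,  0.01449399,  0.37486887],
       [ 0.3595158 ,  0.68835235, -0.63001542, -0.11398837],
       [-0.30815565, -0.54969955, -0.77644736,  1.04012217],
       [ 0.        ,  0.        ,  0.        ,  1.        ]])}
long_lid 0.96 [306. 311. 406. 413.] [0.494 0.239 0.073] [[0.412, 0.185, 0.07], [0.558, 0
[... 494 characters left out ...]
      [-0.99649777,  0.02507311, -0.07977177,  0.43555183],
       [ 0.08023124,  0.01788554, -0.9966158 ,  1.36517795],
       [ 0.        ,  0.        ,  0.        ,  1.        ]])}
long_lid 0.82 [210. 192. 263. 266.] [0.478 0.233 0.075] [[0.408, 0.184, 0.069], [0.554, 0.285, 0.104]]
long_lid 0.8 [153. 292. 218. 360.] [0.262 0.362 0.021] [[0.195, 0.301, 0.002], [0.329, 0.43, 0.051]]
long_box 0.51 [236. 197. 268. 261.] [0.439 0.207 0.024] [[0.4, 0.176, -0.002], [0.554, 0.236, 0.074]]
board 0.71 [287. 162. 379. 266.] [0.507 0.018 0.012] [[0.402, -0.065, 0.006], [0.615, 0.101, 0.018]]
square_box 0.78 [431. 162. 497. 229.] [ 0.536 -0.276  0.094] [[0.476, -0.343, 0.011], [0.604, -0.217, 0.124]]
```

View pics/scene0.png

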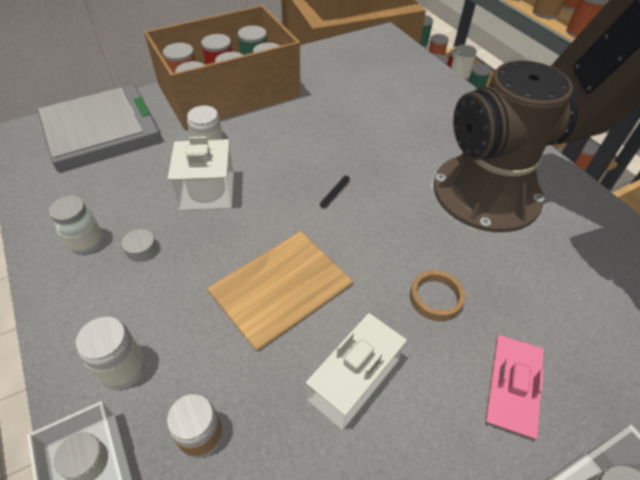

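View pics/top0.png

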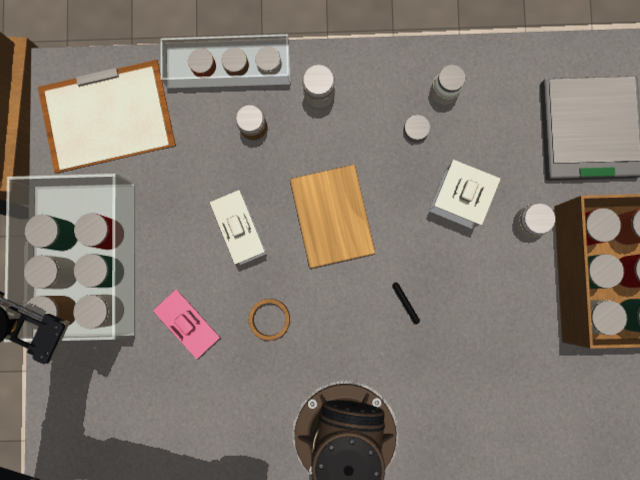

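Scene picture: the white long lid on its clear box is at (356,365), or (237,228) in the top picture. The board is at (280,290), or (333,216) in top. Look-alikes are the pink lid at scene (516,385), top (186,324), and the square box's lid at scene (200,155), top (467,190). I choose the long white one. Next I'll fit the poses and check a crop.

Run:
```python
from h import *
for c in("scene","top"):
    z=np.load(c+"0.npz"); p,d=z["p"],z["d"]; W=world(c,d)
    def rect(lo,hi,x,y,zz,hsv=None,n=''):
        k=(W[...,0]>x[0])&(W[...,0]<x[1])&(W[...,1]>y[0])&(W[...,1]<y[1])&(W[...,2]>lo)&(W[...,2]<hi)&(d>0)
        if hsv: k&=hsv
        k=k.astype(np.uint8); 
        b=cv2.minAreaRect((W[k>0][:,:2]*1000).astype(np.float32)); print(c,n,np.round(b[0],1),np.round(b[1],1),round(b[2],1),k.sum(),np.round(np.median(W[k>0],0),4))
    rect(.066,.082,(.38,.6),(.15,.32),0,n='plate')
    rect(.088,.12,(.38,.6),(.15,.32),0,n='tabs+block')
    rect(.102,.12,(.38,.6),(.15,.32),0,n='tabs top')
    rect(.007,.02,(.38,.66),(-.09,.13),0,n='board')
p=cv2.imread("pics/top0.png"); q=cv2.imread("pics/scene0.png")
a=cv2.resize(p[180:280,190:290],(400,400),interpolation=cv2.INTER_CUBIC);b=cv2.resize(q[300:440,290:430],(400,400),interpolation=cv2.INTER_CUBIC)
cv2.imwrite("pics/crop0.png",np.hstack([a,b]))
from scipy.spatial.transform import Rotation as R
print(R.from_euler('xyz',r.get_state()['eef_rot'],degrees=True).as_matrix().round(3))
```

```text
scene plate [483.9 233.3] [154.8  74.7] 21.2 3877 [0.5022 0.2397 0.0728]
scene tabs+block [484.8 234. ] [44.1 56.2] 20.8 796 [0.4862 0.2359 0.0985]
scene tabs top [484.1 233.4] [36.1 55.6] 21.7 135 [0.4841 0.2503 0.1044]
scene board [511.8  17.9] [219.6 161.4] 11.4 8712 [0.5202 0.0248 0.0107]
top plate [481.  234.6] [154.3  74.2] 21.2 1855 [0.4774 0.233  0.0739]
top tabs+block [480.8 234.3] [44.4 55.8] 22.7 319 [0.48   0.2338 0.0999]
top tabs top [480.6 233.9] [39.9 55.5] 20.9 95 [0.4815 0.235  0.104 ]
top board [520.3  21.5] [214.9 279.4] 88.8 5847 [0.5068 0.0181 0.012 ]
[[-0.    -0.426 -0.905]
 [-0.    -0.905  0.426]
 [-1.     0.     0.   ]]
```

View pics/crop0.png

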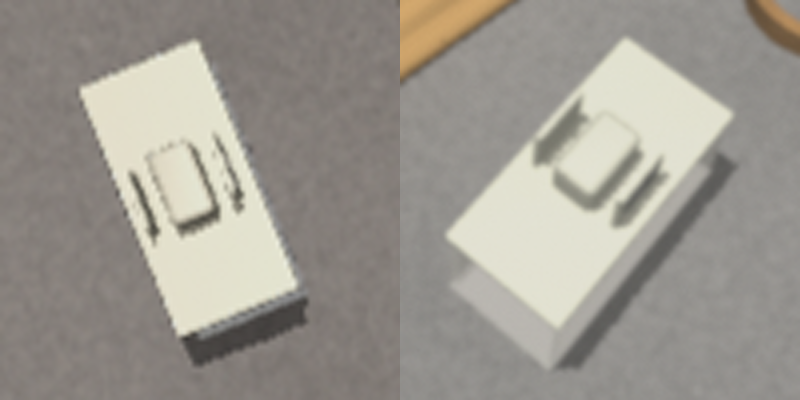

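The crop shows a long white lid on a clear box with a block between two tabs, so it is the right one. The lid centre is about (0.482, 0.234) with yaw 21.2°, and the board is about (0.511, 0.018) with yaw 11.4°. I'll translate over the lid first, then turn.

```bash
python3 -m creep '[[0,0,0,0,1.6,-2.1,100],[0,0,0,0,3.2,-4.2,100],[0,0,0,0,3.2,-4.2,100],[0,0,0,0,3.2,-4.2,100],[0,0,0,0,3.2,-4.2,100],[0,0,0,0,3.2,-4.2,100],[0,0,0,0,3.2,-4.2,100],[0,0,0,0,1.6,-2.1,100]]' 25
python3 -m creep '[[-0.06,0,0,0,0,0,100],[-0.12,0,0,0,0,0,100],[-0.12,0,0,0,0,0,100],[-0.12,0,0,0,0,0,100],[-0.12,0,0,0,0,0,100],[-0.12,0,0,0,0,0,100],[-0.1,0,0,0,0,0,100],[-0.05,0,0,0,0,0,100]]'
cat >> h.py <<'E'
from scipy.spatial.transform import Rotation as R
def go(x,y,z,yaw):
    "print remaining shift (cm, tool axes) and turn about tool x to bring jaws across a lid at yaw"
    s=r.get_state(); M=R.from_euler('xyz',s['eef_rot'],degrees=True).as_matrix()
    a=np.degrees(np.arctan2(M[1,1],M[0,1])); e=(yaw+90-a+90)%180-90
    print("t",round(s['time_s'],2),"tcp",s['tcp_pos'].round(4),"axis",M[:,0].round(3),"F",s['contact_force'].round(2),"w",round(s['gripper_width'],4))
    print("shift cm",(M.T@(np.array([x,y,z])-s['tcp_pos'])*100).round(2),"turn rad",round(-np.radians(e),3))
E
python3 - <<'E'
from h import *
go(.4825,.234,.080,21.2)
p,d=r.capture("wrist"); cv2.imwrite("pics/wrist1.png",p); i=r.camera_info("wrist"); np.savez("w1.npz",p=p,d=d,T=i["camera_from_world"],k=[i["fovy"],i["cx"],i["cy"]])
z=np.load("top0.npz"); W=world("top",z["d"])
k=(abs(W[...,0]-.51)<.14)&(abs(W[...,1]-.018)<.11)&(W[...,2]>.007)&(W[...,2]<.02)&(z["p"][...,2].astype(int)-z["p"][...,0]>40)
b=cv2.minAreaRect((W[k][:,:2]*1000).astype(np.float32)); print(b)
# wrist cloud, equidistant fisheye
f=240/np.tan(np.radians(i["fovy"]/2)); v,u=np.mgrid[0:480,0:640]; x=u-i["cx"];y=v-i["cy"];rr=np.hypot(x,y)+1e-9;th=rr/f
t=np.tan(th)*d; P=np.stack([x/rr*t,y/rr*t,d,np.ones_like(d)],-1); W=(P@np.linalg.inv(i["camera_from_world"]).T)[...,:3]
for lo,hi in((.066,.082),(.088,.12),(.102,.12)):
    k=(d>0)&(th<1.3)&(abs(W[...,0]-.48)<.12)&(abs(W[...,1]-.234)<.09)&(W[...,2]>lo)&(W[...,2]<hi)
    if k.sum(): print(lo,k.sum(),cv2.minAreaRect((W[k][:,:2]*1000).astype(np.float32)),np.median(W[k],0))
E
```

```text
time_s: 1.3
tcp_pos: [0.4512, 0.2948, 0.2271]
eef_rot: [-112.1, 90.0, 42.6]
contact_force: [-0.5, -0.1, -0.3]
gripper_width: 0.0878
time_s: 2.1
tcp_pos: [0.4503, 0.2978, 0.2267]
eef_rot: [-146.7, 90.0, 54.7]
contact_force: [-0.5, 0.2, -0.1]
gripper_width: 0.0876
t 2.1 tcp [0.4503 0.2978 0.2267] axis [ 0.  0. -1.] F [-0.52  0.16 -0.14] w 0.0876
shift cm [14.67  7.12 -0.67] turn rad 0.004
((509.55548095703125, 18.03685760498047), (221.06414794921875, 159.00592041015625), 11.356840133666992)
0.066 10414 ((483.7890625, 233.69015502929688), (150.42373657226562, 74.64913940429688), 21.32221794128418) [0.50238338 0.24085195 0.07390683]
0.088 2654 ((482.3256530761719, 233.42208862304688), (43.82638931274414, 56.272796630859375), 21.71062660217285) [0.48288773 0.23454115 0.099736  ]
0.102 517 ((481.76837158203125, 232.933837890625), (36.16944885253906, 55.739356994628906), 21.630950927734375) [0.48131666 0.25054295 0.10568531]
```

View pics/wrist1.png

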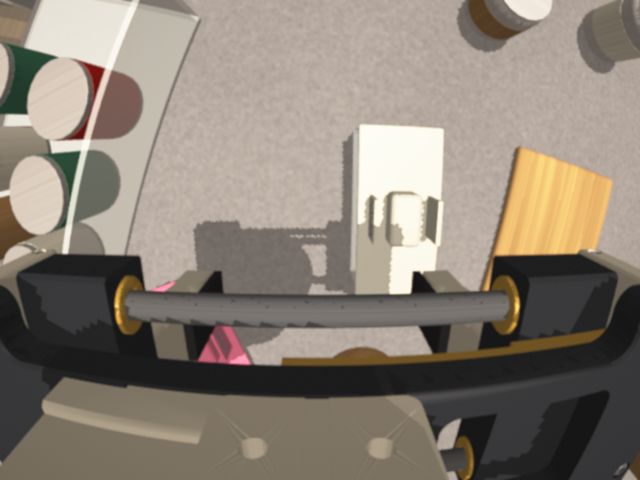

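The wrist picture agrees: the lid block is at (405,218) with tabs at (375,218) and (435,218), giving a centre of (0.482, 0.2335) and yaw 21.5°. The pink lid shows at (225,345). I'll align and come down partway.

```bash
python3 -m creep '[[0,0,0,0,2.4,-0.2,100],[0,0,0,0,2.4,-0.2,100],[0,0,0,0,2.4,-0.2,100],[0,0,0,2,0,0,100],[0,0,0,3,0,0,100],[0,0,0,3,0,0,100],[0,0,0,1,0,0,100],[0,0,0,0,0,0,100]]'
python3 -c "
from h import *
go(.482,.2337,.080,21.4)"
```

```text
time_s: 2.95
tcp_pos: [0.4814, 0.2323, 0.1355]
eef_rot: [26.0, 89.8, -132.9]
contact_force: [0.3, -0.3, 0.5]
gripper_width: 0.0876
t 2.95 tcp [0.4814 0.2323 0.1355] axis [-0.002 -0.002 -1.   ] F [ 0.31 -0.3   0.49] w 0.0876
shift cm [ 5.55 -0.12 -0.12] turn rad -0.004
```

```bash
python3 -m creep '[[0,0,0,1,-0.1,-0.1,100],[0,0,0,1.5,0,0,100],[0,0,0,1.5,0,0,100],[0,0,0,1,0,0,100],[0,0,0,0.5,0,0,100],[0,0,0,0,0,0,100],[0,0,0,0,0,0,100]]'
python3 -c "
from h import *
go(.482,.2337,.080,21.4);go(.482,.2337,.080,21.4)
p,d=r.capture('wrist'); cv2.imwrite('pics/wrist2.png',p)"
```

```text
time_s: 3.65
tcp_pos: [0.4829, 0.2345, 0.0822]
eef_rot: [-168.3, 89.9, 32.9]
contact_force: [0.1, -0.8, -0.0]
gripper_width: 0.0878
t 3.65 tcp [0.4829 0.2345 0.0822] axis [ 0.001  0.001 -1.   ] F [ 0.11 -0.76 -0.04] w 0.0878
shift cm [0.22 0.04 0.12] turn rad -0.003
t 3.65 tcp [0.4829 0.2345 0.0822] axis [ 0.001  0.001 -1.   ] F [ 0.11 -0.76 -0.04] w 0.0878
shift cm [0.22 0.04 0.12] turn rad -0.003
```

View pics/wrist2.png

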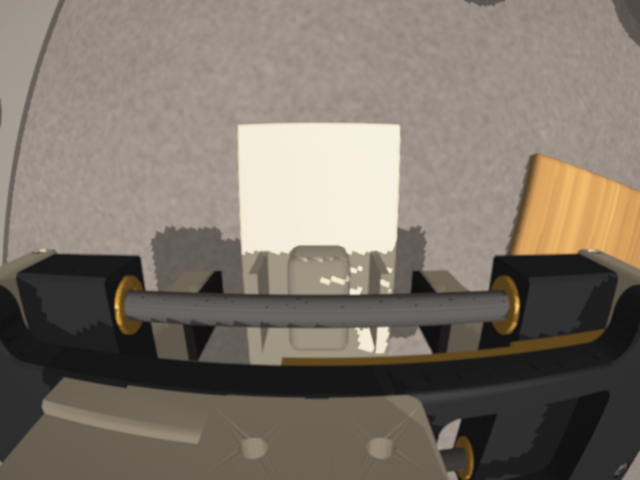

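The tabs are at columns 265 and 375 and the fingers at 222 and 412, so they are centred. I'll close gradually with a force of 25.

```bash
python3 -m creep '[[0,0,0,0.2,0,0,85],[0,0,0,0,0,0,70],[0,0,0,0,0,0,62],[0,0,0,0,0,0,56],[0,0,0,0,0,0,50],[0,0,0,0,0,0,44],[0,0,0,0,0,0,40],[0,0,0,0,0,0,40]]' 25
python3 -m creep '[[0,0,0,0,0,0,40],[0,0,0,0,0,0,40],[0,0,0,0,0,0,40],[0,0,0,0,0,0,40]]'
python3 -c "
from h import *
go(.482,.2337,.080,21.4)"
```

```text
time_s: 4.5
tcp_pos: [0.4826, 0.2341, 0.0798]
eef_rot: [151.4, 90.0, -7.4]
contact_force: [-1.0, -0.5, 3.6]
gripper_width: 0.0403
time_s: 4.9
tcp_pos: [0.4826, 0.2342, 0.0798]
eef_rot: [172.1, 90.0, 13.3]
contact_force: [-1.0, -1.3, 5.6]
gripper_width: 0.0402
t 4.9 tcp [0.4826 0.2342 0.0798] axis [ 0.  0. -1.] F [-0.96 -1.34  5.61] w 0.0402
shift cm [-0.02  0.02  0.07] turn rad -0.003
```

Width is 40 mm, so both tabs are at their stops. I'll lift slowly and check that the box stays.

```bash
python3 -m creep '[[0,0,0,-0.3,0,0,40],[0,0,0,-0.5,0,0,40],[0,0,0,-0.6,0,0,40],[0,0,0,-0.8,0,0,40],[0,0,0,-0.8,0,0,40],[0,0,0,0,0,0,40]]'
python3 - <<'E'
from h import *
go(.482,.2337,.1,21.4)
p,d=r.capture("scene"); cv2.imwrite("pics/scene2.png",cv2.resize(p[250:450,240:480],None,fx=3,fy=3))
E
```

```text
time_s: 5.5
tcp_pos: [0.4832, 0.2348, 0.1112]
eef_rot: [-160.3, 89.8, 40.9]
contact_force: [-0.3, 0.1, -0.6]
gripper_width: 0.0401
t 5.5 tcp [0.4832 0.2348 0.1112] axis [ 0.002  0.002 -1.   ] F [-0.28  0.07 -0.64] w 0.0401
shift cm [1.12 0.06 0.16] turn rad -0.003
```

View pics/scene2.png

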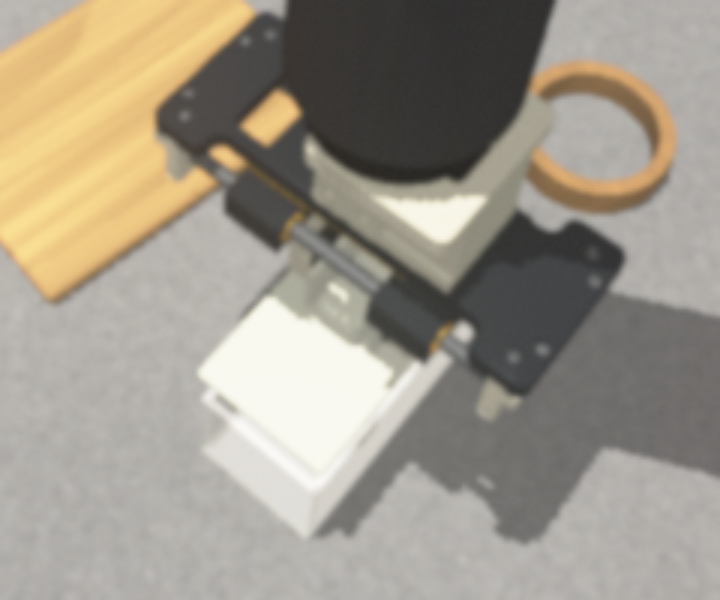

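The lid is off (force about 0.6 N, which fits the lid's weight) and the box's rim is visible, still standing on the table. I'll lift clear and carry to the board, then turn about 10° to align with it.

```bash
python3 -m creep '[[0,0,0,-1.5,0,0,40],[0,0,0,-2,0,0,40],[0,0,0,-1.5,0,0,40],[0,0,0,0,1.5,0.4,40],[0,0,0,0,3,0.7,40],[0,0,0,0,4,1,40],[0,0,0,0,4,1,40]]'
python3 -m creep '[[0,0,0,0,4,1,40],[0,0,0,0,3,0.8,40],[0,0,0,0,1.5,0.4,40],[0.04,0,0,0,0,0,40],[0.06,0,0,0,0,0,40],[0.05,0,0,0,0,0,40],[0.025,0,0,0,0,0,40],[0,0,0,0,0,0,40]]'
python3 - <<'E'
from h import *
go(.5105,.018,.038,11.4)
for c in("scene","top"):
    p,d=r.capture(c); W=world(c,d)
    k=(abs(W[...,0]-.48)<.12)&(abs(W[...,1]-.234)<.08)&(W[...,2]>.055)&(W[...,2]<.09)&(d>0)
    print("box rim",c,k.sum(), cv2.minAreaRect((W[k][:,:2]*1000).astype(np.float32)) if k.sum()>5 else "")
    # lid in hand
    s=r.get_state()['tcp_pos']
    k=(abs(W[...,0]-s[0])<.12)&(abs(W[...,1]-s[1])<.08)&(W[...,2]>s[2]-.014)&(W[...,2]<s[2]-.001)&(d>0)
    print("lid",c,k.sum(), cv2.minAreaRect((W[k][:,:2]*1000).astype(np.float32)), np.median(W[k],0)) if k.sum()>5 else 0
    if c=="scene": cv2.imwrite("pics/scene3.png",p)
E
```

```text
time_s: 6.25
tcp_pos: [0.498, 0.1045, 0.1586]
eef_rot: [-1.3, 89.9, -160.1]
contact_force: [1.3, -0.4, -1.3]
gripper_width: 0.0403
time_s: 7.05
tcp_pos: [0.5085, 0.0187, 0.1589]
eef_rot: [1.9, 89.9, -166.9]
contact_force: [-1.2, 0.7, -1.3]
gripper_width: 0.0402
t 7.05 tcp [0.5085 0.0187 0.1589] axis [-0.001 -0.    -1.   ] F [-1.16  0.68 -1.33] w 0.0402
shift cm [12.09  0.11 -0.19] turn rad -0.004
box rim scene 1392 ((484.0482177734375, 233.41261291503906), (151.6147003173828, 70.960205078125), 21.35070037841797)
lid scene 1566 ((550.6441650390625, 27.358829498291016), (71.91502380371094, 75.14763641357422), 10.943033218383789) [0.55489074 0.03247461 0.15189191]
box rim top 33 ((433.7159729003906, 180.8213653564453), (28.98347282409668, 11.446884155273438), 1.514306664466858)
lid top 852 ((459.531005859375, 10.620403289794922), (56.92085266113281, 73.76602935791016), 11.53403091430664) [0.45799223 0.00979693 0.15298111]
```

View pics/scene3.png

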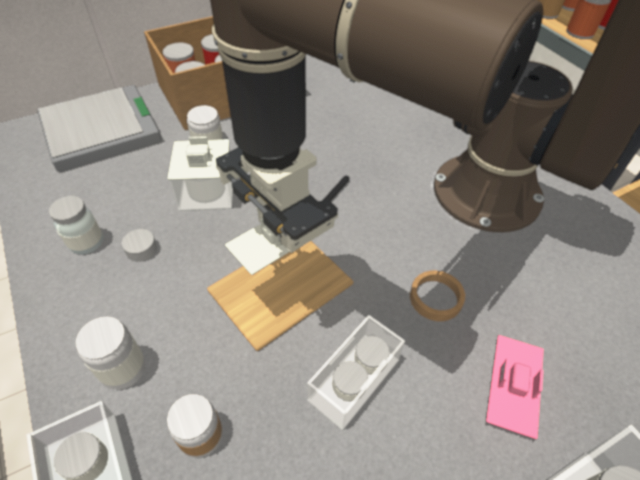

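The open box is at (357,370), unmoved: the rim fit is within 0.2 mm of the earlier plate fit. The lid is level in the gripper at about (255,250). Touchdown is expected at TCP z of about 0.0385, so I'll lower to 0.047 first.

```bash
python3 -m creep '[[0,0,0,1,0.1,-0.15,40],[0,0,0,2.5,0,0,40],[0,0,0,2.8,0,0,40],[0,0,0,2.5,0,0,40],[0,0,0,1.5,0,0,40],[0,0,0,0.9,0,0,40],[0,0,0,0,0,0,40],[0,0,0,0,0,0,40]]'
python3 -c "
from h import *
go(.5105,.018,.0385,11.4)"
```

```text
time_s: 7.95
tcp_pos: [0.511, 0.0185, 0.0478]
eef_rot: [141.5, 90.0, -27.3]
contact_force: [0.8, 0.2, -0.8]
gripper_width: 0.0402
t 7.95 tcp [0.511  0.0185 0.0478] axis [ 0. -0. -1.] F [ 0.84  0.19 -0.83] w 0.0402
shift cm [0.93 0.04 0.06] turn rad -0.003
```

```bash
python3 -m creep '[[0,0,0,0.2,0,0,40],[0,0,0,0.2,0,0,40],[0,0,0,0.2,0,0,40],[0,0,0,0.1,0,0,40],[0,0,0,0.1,0,0,40],[0,0,0,0,0,0,40],[0,0,0,0,0,0,40]]'
python3 -m creep '[[0,0,0,0.1,0,0,40],[0,0,0,0,0,0,40],[0,0,0,0,0,0,40]]'
```

```text
time_s: 8.65
tcp_pos: [0.5108, 0.0185, 0.0396]
eef_rot: [102.0, 90.0, -66.9]
contact_force: [-0.4, 0.1, -1.5]
gripper_width: 0.0402
time_s: 8.95
tcp_pos: [0.5107, 0.0185, 0.0385]
eef_rot: [12.5, 90.0, -156.3]
contact_force: [1.3, 0.2, -0.5]
gripper_width: 0.0402
```

```bash
python3 -m creep '[[0,0,0,0.05,0,0,40],[0,0,0,0,0,0,40],[0,0,0,0,0,0,40]]';python3 -m creep '[[0,0,0,0.05,0,0,40],[0,0,0,0,0,0,40],[0,0,0,0,0,0,40]]'
```

```text
time_s: 9.25
tcp_pos: [0.5107, 0.0185, 0.038]
eef_rot: [9.8, 90.0, -159.0]
contact_force: [0.4, 0.0, -1.5]
gripper_width: 0.0402
time_s: 9.55
tcp_pos: [0.5108, 0.0185, 0.0378]
eef_rot: [176.3, 90.0, 7.5]
contact_force: [-1.2, 0.2, 4.3]
gripper_width: 0.0402
```

Contact: the force swung from −1 to +4 N. I'll release slowly, then retreat.

```bash
python3 -m creep '[[0,0,0,0,0,0,50],[0,0,0,0,0,0,56],[0,0,0,0,0,0,62],[0,0,0,0,0,0,70],[0,0,0,0,0,0,85],[0,0,0,0,0,0,100],[0,0,0,0,0,0,100],[0,0,0,0,0,0,100]]'
python3 -m creep '[[0,0,0,-0.5,0,0,100],[0,0,0,-1,0,0,100],[0,0,0,-2,0,0,100],[0,0,0,-3,0,0,100],[0,0,0,-4,0,0,100],[0,0,0,-4,0,0,100],[0,0,0,-2,0,0,100],[0,0,0,0,0,0,100]]'
python3 - <<'E'
from h import *
print(r.get_state()['contact_force'].round(2))
for c in("scene","top"):
    p,d=r.capture(c); W=world(c,d)
    for n,x,y,lo,hi in(("lid plate",.511,.018,.024,.04),("tabs top",.511,.018,.056,.07),("box rim",.482,.234,.055,.09)):
        k=(abs(W[...,0]-x)<.12)&(abs(W[...,1]-y)<.09)&(W[...,2]>lo)&(W[...,2]<hi)&(d>0)
        if k.sum()>5: print(c,n,k.sum(),cv2.minAreaRect((W[k][:,:2]*1000).astype(np.float32)),np.median(W[k],0).round(4))
    for m in r.masks_of("square_box",c)[:1]:
        k=m["pixels"]&(d>0); print("sq",np.round(m["rect"]),np.median(W[k],0).round(3))
    cv2.imwrite(f"pics/{c}4.png",p)
E
```

```text
time_s: 10.35
tcp_pos: [0.5107, 0.0185, 0.0375]
eef_rot: [1.2, 90.0, -167.7]
contact_force: [-0.2, -0.2, 0.7]
gripper_width: 0.0859
time_s: 11.15
tcp_pos: [0.5126, 0.019, 0.2072]
eef_rot: [-174.0, 89.6, 17.2]
contact_force: [0.5, 0.6, 0.9]
gripper_width: 0.0874
[0.47 0.56 0.94]
scene lid plate 2334 ((512.191162109375, 19.020870208740234), (154.59817504882812, 75.01496887207031), 11.142740249633789) [0.5326 0.0255 0.0309]
scene tabs top 341 ((513.4591064453125, 19.653947830200195), (41.220462799072266, 57.64069366455078), 14.108378410339355) [0.5112 0.0204 0.058 ]
scene box rim 1390 ((484.107666015625, 233.3791046142578), (151.0401611328125, 70.99951171875), 21.24721336364746) [0.4884 0.233  0.0668]
sq [168. 139. 232. 212.] [ 0.56  -0.248  0.086]
top lid plate 924 ((477.54718017578125, 13.537883758544922), (89.00965118408203, 73.97975158691406), 11.130882263183594) [0.4674 0.011  0.0319]
top tabs top 97 ((497.6488952636719, 17.63410758972168), (20.083301544189453, 55.892173767089844), 8.9830961227417) [0.4975 0.0178 0.0593]
top box rim 46 ((436.6672058105469, 187.1300048828125), (34.413726806640625, 15.297027587890625), 18.97650146484375) [0.4329 0.1826 0.0685]
sq [431. 163. 497. 228.] [ 0.536 -0.276  0.094]
```

View pics/scene4.png

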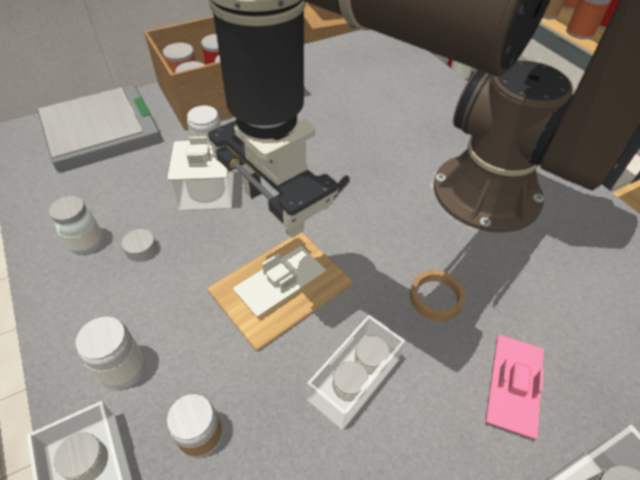

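The lid lies at (281,280), upright in the middle of the board. The open box at (357,370) still holds its tins, and the gripper is clear.

```bash
python3 -c "
from plant import r
print(r.close_job())"
```

```text
the job is handed in; nothing more can be done
None
```

The long box is open, and its lid lies right way up and released in the middle of the wooden board. I handed the job in at about 11.4 s of the 32 s allowed.

I squeezed both tabs to their stops (40 mm opening) and lifted the lid off with only its own weight showing at the wrist. I carried it over, turned it to line up with the board, and lowered it in small steps until it touched before opening the fingers.

**Last checks:**
- **Lid:** its centre is at (0.512, 0.019), about 1 mm from the board centre of (0.512, 0.018). Its yaw is 11.1° against the board's 11.4°, and the plate height fits it resting flat on the board.
- **Long box:** the rim fit moved by less than 0.3 mm, and both tins are still inside.
- **Square box:** it sits in the same place in the top picture. In the scene picture the mask reading shifted by up to 6 mm, which I put down to the outline found for it rather than any movement.
- **Top picture of the lid and long box:** the arm hid part of both, so the fits from that camera are incomplete. I relied on the scene camera for those two.

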